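Re-home the mixed-up microscope objectives

TASK

The microscope objectives have been mixed up, and most or all of them stand in the wrong parking dishes. Bring every objective to the dish of its own colour, standing upright flat on the felt, using the empty black dish as the in-between place so that it is empty again at the end. They are delicate optics: set each one down without dropping it or knocking any over, and do not disturb the oil bottle, the slide box and the culture dish.

Things in the scene. Friction and masses are not known exactly. Their poses are not given: they have to be found in the camera images.
- objective_red: Loose microscope objective with red shoulder and ring, 90 to 180 g, standing nose up: metal barrel 33 mm in diameter to 40 mm up, then a red cone narrowing to 17 mm at 49 mm, then a dark nose 13 mm wide to 55 mm. Origin: centre of its underside, z up. Round, so yaw does not matter. Starts in one of the four coloured dishes, maybe its own, up to 6 mm off-centre.
- objective_yellow: Loose microscope objective with yellow shoulder and ring, 90 to 180 g, standing nose up: metal barrel 33 mm in diameter to 40 mm up, then a yellow cone narrowing to 17 mm at 49 mm, then a dark nose 13 mm wide to 55 mm. Origin: centre of its underside, z up. Round, so yaw does not matter. Starts in one of the four coloured dishes, maybe its own, up to 6 mm off-centre.
- objective_green: Loose microscope objective with green shoulder and ring, 90 to 180 g, standing nose up: metal barrel 33 mm in diameter to 40 mm up, then a green cone narrowing to 17 mm at 49 mm, then a dark nose 13 mm wide to 55 mm. Origin: centre of its underside, z up. Round, so yaw does not matter. Starts in one of the four coloured dishes, maybe its own, up to 6 mm off-centre.
- objective_blue: Loose microscope objective with blue shoulder and ring, 90 to 180 g, standing nose up: metal barrel 33 mm in diameter to 40 mm up, then a blue cone narrowing to 17 mm at 49 mm, then a dark nose 13 mm wide to 55 mm. Origin: centre of its underside, z up. Round, so yaw does not matter. Starts in one of the four coloured dishes, maybe its own, up to 6 mm off-centre.
- dish_red: Round parking dish (red, home of the red objective), fixed to the bench: red rim 76 mm across outside, 8 mm high; flat grey felt floor 52 mm across, 3 mm above the bench; an objective has 9 mm of play all round in it. Origin: centre of its underside, on the bench, z up.
- dish_yellow: Round parking dish (yellow, home of the yellow objective), fixed to the bench: yellow rim 76 mm across outside, 8 mm high; flat grey felt floor 52 mm across, 3 mm above the bench; an objective has 9 mm of play all round in it. Origin: centre of its underside, on the bench, z up.
- dish_green: Round parking dish (green, home of the green objective), fixed to the bench: green rim 76 mm across outside, 8 mm high; flat grey felt floor 52 mm across, 3 mm above the bench; an objective has 9 mm of play all round in it. Origin: centre of its underside, on the bench, z up.
- dish_blue: Round parking dish (blue, home of the blue objective), fixed to the bench: blue rim 76 mm across outside, 8 mm high; flat grey felt floor 52 mm across, 3 mm above the bench; an objective has 9 mm of play all round in it. Origin: centre of its underside, on the bench, z up.
- dish_spare: Round parking dish (black, nobody's home, empty at the start: the free parking place), fixed to the bench: black rim 76 mm across outside, 8 mm high; flat grey felt floor 52 mm across, 3 mm above the bench; an objective has 9 mm of play all round in it. Origin: centre of its underside, on the bench, z up.
- oil_bottle: Bystander: small amber immersion-oil bottle with black cap, 32 mm in diameter, 68 mm high, loose. Origin at the centre of its underside. Leave it alone.
- slide_box: Bystander: orange slide box with a white lid, 92 x 77 mm, 34 mm high, loose. Origin at the centre of its underside, long side along its x. Leave it alone.
- petri_dish: Bystander: clear covered culture dish with reddish filling, 85 mm in diameter, 19 mm high, loose. Origin at the centre of its underside. Leave it alone.

How it is judged:
By the outcome, as a careful person would: the job done as asked, in the order asked, and still so for the second after the job is handed in, with the robot touching nothing.
It also fails if it takes over 120 s, if anything falls off the work surface, if the arm or the gripper's body presses on something with over 40 N, if the wrist force passes 120 N, or if a joint passes its speed limit or range.

ROBOT

A 6-joint arm with a two-finger parallel gripper is mounted at the origin on the work surface. World frame = base frame: x ahead of the robot, y to its left, z up, the work surface at z = 0. Lengths are in m, angles in rad, forces in N, time in s.
With the tool pointing down it reaches from about 0.35 to 0.875 m from the base axis. Payload 4.2 kg.
Tool frame: the origin (TCP) lies midway between the tips of the shut fingers; the grasp point (between the pads) lies 19 mm behind it; z points along the fingers, y is the line along which they close (so a half turn about z gives the same grasp; the last joint's range is limited). The gripper opens to 87 mm and grips with 3 to 60 N. Pads are 19 mm wide; open, the fingers measure 117 mm over their backs; the gripper's body (75 mm by 190 mm) begins 51 mm behind the grasp point.
Start: joints at [1.504, 0.385, 0.008, 0, -1.194, -0.259], TCP at [0.2, 0.592, 0.223] pointing down, gripper open.
Joint ranges: [-3.14, 3.14], [-1.21, 2.06], [-1.07, 1.41], [-3.16, 2.05], [-2.99, -0.16], [-3.1, 3.1]. Speed limits (rad/s): [2.79, 2.79, 3.14, 3.14, 3.14, 3.14].

INTERFACE

Orientations are given as [roll, pitch, yaw] about the fixed x, y, z axes, in that order (R = Rz(yaw) Ry(pitch) Rx(roll)).
In Python, from workcell import r gives the robot as it stands. The module is installed in compiled form; this text tells all that it offers.
- The arm moves only by the tool drive_tool, never from a script. Its argument "plan" is a list that holds one entry, the list of rows, each a list of 5 numbers: the shift along the tool's x, y, z in mm, then the turn about the tool's z in degrees, then the opening, from 0 (shut) to 1 (fully open). A call has 1 to 12 rows; each row shifts and turns the commanded pose from where the row before left it, along the tool's axes as they then stand; what a row does not reach is not made up. A row lasts 1/8 s, in which the tool goes at most 62.5 mm and 10.7 degrees, less where a joint would pass 70% of its speed; a pose out of reach is approached as far as the arm can. A call with a gripper value outside its range is refused whole. The fingers move at their own pace and stop on an object; "grip_force" is the grip in N (left out, the last holds). Time passes only in rows, so rows that do not move let the fingers close. It gives the time, the measured TCP pose, the force, the opening and the grip force at its end, in the units of the state.
- r.get_state(): the state, without advancing time (a new reading comes with each control period).
- r.capture(name): name is "side" or "top" or "wrist"; returns a dict with "color" (420x560x3 uint8, blue, green, red), "range_z" (420x560 float32, m along the optical axis (not along the pixel's ray), 0 where there is no reading), "fov_y" (degrees; the focal length in pixels is half the picture's height over the tangent of half this angle, whatever the lens; pixels are square), "cx", "cy" (the principal point, pixels), "origin" and "attitude" of the camera in the world; the wrist camera has in their place "tool_from_camera" (4x4, takes a point from camera to tool coordinates, whose origin is the TCP and whose axes are the flange's). Camera axes: x right, y down, z forward; pixel columns grow to the right and rows downward; lengths in m; the calibration is good to about 2 mm. The wrist camera is an equidistant fisheye: a pixel r from the principal point sees the ray r / f radians off the axis. A picture is of the moment at which its call begins: read the wrist's pose just before it.
- r.hand_in(): hands the job in; it is judged then, once.
The state is a dict: "time_s": time; "joint_positions": joint angles; "joint_velocities": joint speeds; "joint_efforts": joint torques, N m; "tool_pos": TCP position; "ee_rot": TCP orientation; "force": force on the tool from outside, world axes, zero at the start; "moment": the same for the moment, N m; "gripper_width": finger opening in m; "gripper_force": force on a finger pad.
Only numpy, scipy, OpenCV 4.12 (cv2) and the standard library are available. Lean on these libraries where they do the work, as an engineer would, in place of code of your own. Each camera call takes 0.05 s, during which the arm holds its last target. There are 200 camera calls.

## Working session

There is one attempt and no reset: what is moved stays moved. The work goes in short steps, Python scripts to look and compute and a tool call to move; the robot and the scene stay as the last step left them, time stands still between calls to the robot, and variables do not carry over. Pictures are saved under pics/ and viewed, at most 14 in all, crops included, and the job is handed in when it is done.

Besides the shell and the picture viewer there is one more tool, called after "Call:" by a JSON object that holds its "op" and its "data", one argument or row to a line. drive_tool: Moves the arm, as the interface text tells. Its arguments: {"type":"object","properties":{"plan":{"type":"array"},"grip_force":{"type":"number"}},"required":["plan"]}

```bash
mkdir -p pics
python3 - <<'E'
from workcell import r
import cv2, numpy as np
s=r.get_state(); print({k:np.round(v,4).tolist() for k,v in s.items()})
for n in("top","side","wrist"):
    c=r.capture(n); cv2.imwrite(f"pics/{n}0.png",c["color"]); np.savez(f"pics/{n}0.npz",**c)
    print(n,{k:np.round(v,4).tolist() for k,v in c.items() if k not in("color","range_z")}, (c["range_z"]>0).mean())
E
```

```text
{'time_s': 0.0, 'joint_positions': [1.5036, 0.3856, 0.0066, -0.0005, -1.194, -0.2586], 'joint_velocities': [0.0005, -0.0018, -0.002, -0.0, 0.0004, 0.0018], 'joint_efforts': [0.001, -39.0672, 18.7404, 4.2197, 0.0109, -0.0002], 'tool_pos': [0.1998, 0.5916, 0.2215], 'ee_rot': [3.1394, -0.0001, -0.326], 'force': [-0.4071, -0.0457, -0.8172], 'moment': [-0.0054, 0.0286, -0.0392], 'gripper_force': 0.0, 'gripper_width': 0.0871}
top {'fov_y': 57.3681, 'cx': 276.7206, 'cy': 203.8401, 'origin': [0.4494, 0.0018, 0.8617], 'attitude': [-2.9494, 0.0014, -1.5576]} 0.9960799319727891
side {'fov_y': 54.0163, 'cx': 279.5207, 'cy': 215.0071, 'origin': [0.3675, 0.4717, 0.622], 'attitude': [-2.4051, -0.0007, -2.6114]} 0.9960119047619047
wrist {'fov_y': 65.7065, 'cx': 283.1286, 'cy': 204.0013, 'tool_from_camera': [[-0.0009, -0.9592, -0.2827, 0.0784], [1.0, -0.0005, -0.0014, 0.0008], [0.0012, -0.2827, 0.9592, -0.1617], [0.0, 0.0, 0.0, 1.0]]} 0.9922746598639456
```

View pics/top0.png

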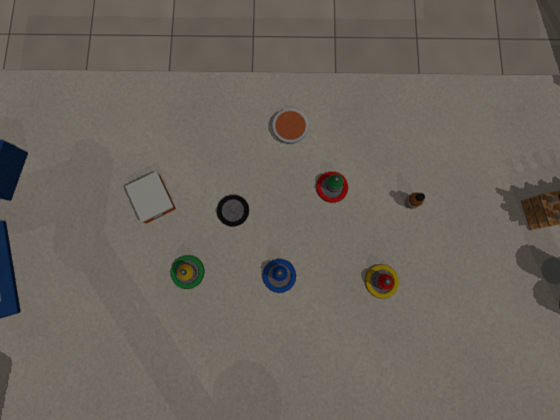

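View pics/side0.png

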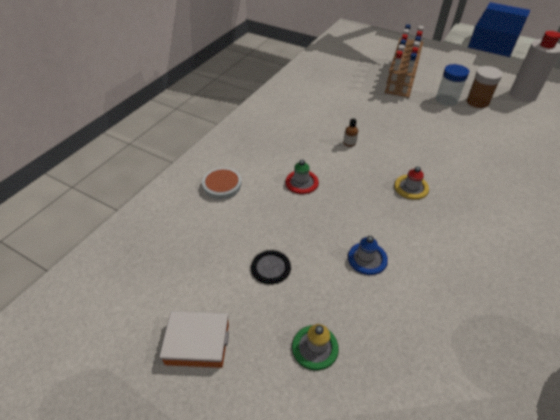

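The objectives and dishes are clear in both views.

- Top view: green objective (335,184) in the red dish (332,187), yellow objective (185,272) in the green dish (187,272), red objective (386,282) in the yellow dish (382,281), and blue at home (280,273). The spare dish (233,210) is empty.
- Side view agrees: green objective (302,168), red (416,174), yellow (319,332), spare dish (271,267).

The plan is green→spare, red→red, yellow→yellow, green→green. Blue stays where it is.

```bash
cat > h.py <<'E'
import cv2, numpy as np
from scipy.spatial.transform import Rotation as Ro
def cam(c, pose=None):
    f=c["color"].shape[0]/2/np.tan(np.radians(float(c["fov_y"]))/2)
    if pose is None: return f,Ro.from_euler("xyz",c["attitude"]).as_matrix(),np.array(c["origin"])
    T=np.array(c["tool_from_camera"]); R=Ro.from_euler("xyz",pose["ee_rot"]).as_matrix()
    return f,R@T[:3,:3],R@T[:3,3]+pose["tool_pos"]
def ray(c,uv,pose=None):
    f,R,o=cam(c,pose); d=np.subtract(uv,[float(c["cx"]),float(c["cy"])])/f
    if pose is not None:
        th=np.hypot(*d); v=np.r_[d/th*np.sin(th),np.cos(th)]
    else: v=np.r_[d,1]
    v=R@v; return o,v/np.linalg.norm(v)
def onplane(o,v,z): return o+v*(z-o[2])/v[2]
def cross(a,b):
    (o1,v1),(o2,v2)=a,b
    t=np.linalg.lstsq(np.c_[v1,-v2],o2-o1,rcond=None)[0]
    p,q=o1+t[0]*v1,o2+t[1]*v2
    return (p+q)/2,np.linalg.norm(p-q)
HUE={"red":(172,8),"yellow":(15,33),"green":(50,85),"blue":(100,125)}
def mask(img,col,smin=110,vmin=40):
    h,s,v=cv2.split(cv2.cvtColor(img,cv2.COLOR_BGR2HSV)); a,b=HUE[col]
    m=((h>=a)&(h<=b)) if a<b else ((h>=a)|(h<=b))
    return (m&(s>=smin)&(v>=vmin)).astype(np.uint8)
def blobs(m,amin=15):
    n,l,st,ce=cv2.connectedComponentsWithStats(m)
    return sorted([(int(st[i,4]),ce[i].round(1).tolist(),st[i,:4].tolist()) for i in range(1,n) if st[i,4]>=amin],reverse=True)
E
python3 - <<'E'
from h import *
for n in("top","side"):
    c=np.load(f"pics/{n}0.npz")
    for k in HUE: print(n,k,blobs(mask(c["color"],k))[:5])
    g=c["color"].max(2); print(n,"black",[b for b in blobs((g<45).astype(np.uint8),80)][:6])
E
```

```text
top red [(379, [330.8, 188.1], [316, 172, 32, 31]), (184, [384.7, 281.4], [377, 274, 17, 16])]
top yellow [(482, [381.1, 281.0], [365, 264, 34, 35]), (348, [539.9, 211.6], [522, 197, 36, 30]), (187, [185.1, 271.9], [177, 264, 17, 17]), (26, [545.7, 195.8], [540, 192, 13, 8]), (18, [555.8, 193.2], [551, 191, 9, 6])]
top green [(402, [187.2, 272.0], [171, 256, 33, 33]), (127, [335.0, 181.8], [328, 175, 15, 14])]
top blue [(1048, [5.8, 278.2], [0, 221, 18, 97]), (419, [279.0, 275.6], [263, 259, 33, 34]), (168, [279.1, 273.0], [272, 265, 16, 16]), (47, [3.9, 186.2], [0, 181, 11, 12]), (38, [1.2, 144.9], [0, 140, 5, 14])]
top black [(1074, [9.9, 168.7], [0, 141, 28, 59]), (411, [232.6, 210.3], [217, 195, 32, 31]), (232, [11.3, 266.1], [3, 221, 17, 92]), (114, [328.5, 182.7], [322, 175, 17, 17]), (95, [375.1, 279.1], [371, 272, 10, 17])]
side red [(299, [301.5, 184.2], [286, 172, 33, 22]), (243, [550.1, 38.7], [541, 31, 19, 17]), (216, [218.9, 180.3], [206, 170, 28, 21]), (133, [415.4, 175.0], [408, 170, 15, 11]), (50, [398.8, 53.6], [396, 50, 7, 8])]
side yellow [(311, [410.4, 189.1], [395, 175, 34, 24]), (304, [318.3, 335.8], [308, 325, 22, 21]), (15, [401.3, 76.4], [398, 74, 7, 7])]
side green [(566, [313.6, 352.7], [292, 327, 46, 43]), (75, [301.6, 167.3], [296, 164, 12, 8])]
side blue [(2044, [498.4, 28.5], [469, 3, 61, 53]), (574, [367.5, 256.7], [349, 238, 38, 37]), (318, [455.8, 72.5], [444, 65, 25, 16]), (16, [413.1, 55.8], [412, 54, 4, 6])]
side black [(855, [200.8, 56.9], [167, 29, 69, 57]), (549, [278.2, 33.3], [247, 21, 67, 25]), (464, [270.1, 268.0], [251, 251, 39, 33]), (417, [138.9, 98.2], [112, 79, 51, 38])]
```

View pics/wrist0.png

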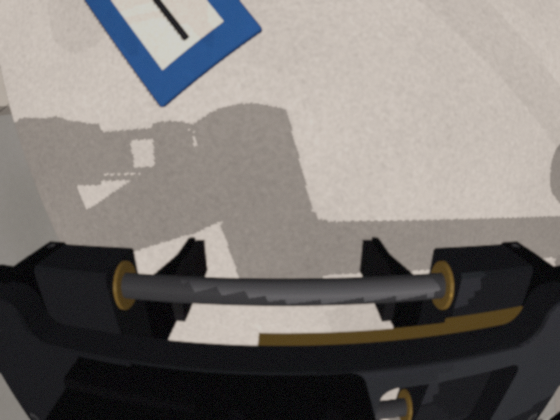

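The wrist view shows only the blue-framed chart and bench, with no targets yet. Next I triangulate from the two fixed views.

```bash
cat >> h.py <<'E'
def comp(m,near,rad=12,amin=15):
    n,l,st,ce=cv2.connectedComponentsWithStats(m)
    i=min((i for i in range(1,n) if st[i,4]>=amin),key=lambda i:np.hypot(*(ce[i]-near)))
    return (l==i).astype(np.uint8)
def centre(m): return cv2.moments(m,True)["m10"]/m.sum(),cv2.moments(m,True)["m01"]/m.sum()
def hullc(m):
    p=cv2.convexHull(cv2.findNonZero(m)); return cv2.fitEllipse(p)[0]
E
python3 - <<'E'
from h import *
T=np.load("pics/top0.npz");S=np.load("pics/side0.npz")
O={"red":((385,281),(415,175)),"yellow":((185,272),(318,336)),"green":((335,182),(302,167))}
D={"red":((331,188),(301,184)),"yellow":((381,281),(410,189)),"green":((187,272),(314,353)),"blue":((279,275.6),(367,257)),"spare":((232.6,210.3),(270,268))}
def mk(c,k): return mask(c["color"],k) if k!="spare" else (c["color"].max(2)<45).astype(np.uint8)
for nm,L,fn in(("obj",O,centre),("dish",D,hullc)):
    for k,(a,b) in L.items():
        A=comp(mk(T,k),a,amin=60); B=comp(mk(S,k),b,amin=60)
        ra,rb=ray(T,fn(A)),ray(S,fn(B)); p,e=cross(ra,rb)
        z=.046 if nm=="obj" else .006
        print(nm,k,(p*1e3).round(1),"gap",round(e*1e3,1),"| plane top",(onplane(*ra,z)*1e3).round(1)[:2],"side",(onplane(*rb,z)*1e3).round(1)[:2])
for n,uv in(("bottle",(415,200)),("petri",(290,125)),("box",(150,197))): print(n,(onplane(*ray(T,uv),.03)*1e3).round(0))
E
```

```text
obj red [ 446.2 -223.2   41.6] gap 0.6 | plane top [ 446.5 -221.9] side [ 445.3 -218. ]
obj yellow [460.2 197.   36.6] gap 0.7 | plane top [460.5 194.9] side [458.4 201.4]
obj green [ 660.1 -122.1   43.9] gap 1.6 | plane top [ 658.7 -121.9] side [ 659.9 -119.9]
dish red [ 658.2 -120.5    4.9] gap 0.6 | plane top [ 657.7 -120.4] side [ 658.  -119.4]
dish yellow [ 447.  -226.1    4.8] gap 0.2 | plane top [ 447.1 -225.7] side [ 446.7 -224.7]
dish green [461.5 201.1   1.5] gap 0.0 | plane top [461.4 200.1] side [460.8 203.1]
dish blue [456.4  -2.    7.5] gap 0.6 | plane top [456.1  -2. ] side [456.9  -3.1]
dish spare [601.  105.6   2.1] gap 0.5 | plane top [600.  105.1] side [599.7 108. ]
bottle [ 624. -300.   30.]
petri [796. -23.  30.]
box [623. 286.  30.]
```

Call:
{"op": "drive_tool", "data": {
  "plan": [
    [[0,0,0,-9.3,1],[0,0,0,-9.4,1],[27,42,4,0,1],[27,42,4,0,1],[27,42,4,0,1],[27,42,4,0,1],[27,42,4,0,1],[27,42,4,0,1],[27,42,4,0,1],[27,42,4,0,1],[27,42,4,0,1],[27,42,4,0,1]]
  ],
  "grip_force": 20
}}

```text
time_s: 1.65
tool_pos: [0.4708, 0.1708, 0.1824]
ee_rot: [-3.142, -0.0, 0.001]
force: [-0.3, 1.2, -0.3]
gripper_width: 0.087
gripper_force: 0.0
```

```bash
cat > w.py <<'E'
from workcell import r
from h import *
import sys
def shot(name):
    s=r.get_state(); c=r.capture("wrist"); cv2.imwrite(f"pics/{name}.png",c["color"])
    print("tcp",(np.array(s["tool_pos"])*1e3).round(1),np.round(s["ee_rot"],3)); return s,c
if __name__=="__main__":
    s,c=shot(sys.argv[1])
    for k in HUE:
        for a,ce,bb in blobs(mask(c["color"],k),200)[:4]:
            m=comp(mask(c["color"],k),ce,amin=200); e=hullc(m)
            p=lambda uv,z:(onplane(*ray(c,uv,s),z)*1e3).round(1)[:2]
            print(k,a,np.round(ce),bb,"cen@47",p(ce,.047),"hull@8",p(e,.008))
E
python3 w.py w1
```

```text
tcp [470.8 170.8 182.4] [-3.142e+00 -0.000e+00  1.000e-03]
red 850 [512.  42.] [495, 14, 43, 55] cen@47 [643.4 -75.9] hull@8 [ 658.4 -115.5]
yellow 3412 [399. 331.] [259, 306, 264, 41] cen@47 [302.6  30.6] hull@8 [280.2  25.9]
yellow 781 [257. 200.] [241, 184, 34, 34] cen@47 [465.9 194.7] hull@8 [454.  198.5]
yellow 641 [445. 285.] [431, 260, 24, 51] cen@47 [364.1 -16.9] hull@8 [339.8 -36.9]
yellow 628 [122. 285.] [112, 260, 24, 50] cen@47 [363.9 357.6] hull@8 [339.5 377.8]
green 1358 [256. 186.] [224, 158, 65, 64] cen@47 [479.3 195.9] hull@8 [466.4 199.2]
green 269 [537.  35.] [530, 23, 17, 24] cen@47 [ 661.  -117.6] hull@8 [ 676.2 -156.6]
blue 1510 [431. 195.] [403, 166, 56, 59] cen@47 [471.1  19.9] hull@8 [460.6   1.3]
blue 829 [  8. 235.] [0, 193, 24, 69] cen@47 [418.  536.4] hull@8 [368.6 533. ]
```

View pics/w1.png

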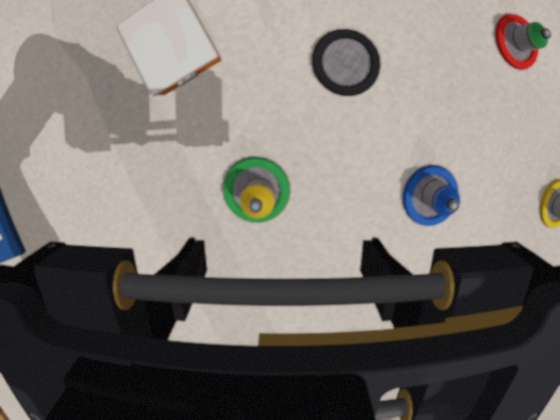

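The wrist view shows the yellow objective (257,200) in the green dish (256,190), the spare dish (346,62), the blue one (445,200) and the red dish (518,42). The wrist and fixed cameras agree to about 5 mm. I continue to a hover over the green objective.

Call:
{"op": "drive_tool", "data": {
  "plan": [
    [[27,42,5,0,1],[27,42,5,0,1],[27,42,5,0,1],[27,42,5,0,1],[27,42,5,0,1],[27,42,4,0,1],[27,40,4,0,1],[0,0,0,0,1],[0,0,0,0,1]]
  ]
}}

```text
time_s: 2.82
tool_pos: [0.6589, -0.1195, 0.1489]
ee_rot: [-3.141, 0.001, 0.0]
force: [0.1, 1.4, 0.0]
gripper_width: 0.087
gripper_force: 0.0
```

```bash
python3 w.py w2
```

```text
tcp [ 658.9 -119.5  148.9] [-3.141e+00  1.000e-03  0.000e+00]
red 2183 [284. 188.] [247, 153, 75, 73] cen@47 [ 673.2 -120.6] hull@8 [ 662.7 -121. ]
yellow 3422 [399. 331.] [259, 306, 264, 41] cen@47 [ 518.1 -243.4] hull@8 [ 494.7 -250.1]
yellow 642 [445. 285.] [431, 260, 24, 51] cen@47 [ 572.4 -286.1] hull@8 [ 548.  -306.6]
yellow 628 [122. 284.] [112, 260, 24, 50] cen@47 [572.9  46.3] hull@8 [548.3  67. ]
yellow 245 [407. 404.] [398, 389, 16, 31] cen@47 [ 384.  -283.6] hull@8 [ 327.1 -306.1]
green 851 [288. 195.] [270, 178, 37, 37] cen@47 [ 667.2 -123.9] hull@8 [ 655.5 -124.4]
blue 441 [192. 332.] [168, 324, 49, 21] cen@47 [518.5 -24.2] hull@8 [478.5  -6.4]
```

View pics/w2.png

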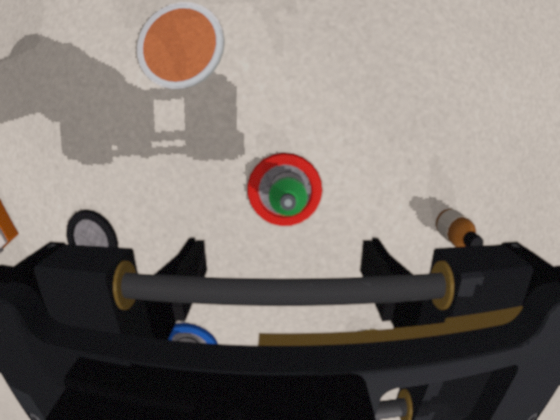

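The wrist view shows the green objective (288,195) in the red dish (284,188). The bottle (458,228) and culture dish (180,45) are clear of the fingers. I descend and grip gently.

Call:
{"op": "drive_tool", "data": {
  "plan": [
    [[4,3.5,20,0,1],[0,0,35,0,1],[0,0,35,0,1],[0,0,25,0,1],[0,0,15,0,1],[0,0,7,0,1],[0,0,0,0,0.6],[0,0,0,0,0.5],[0,0,0,0,0.45],[0,0,0,0,0.42]]
  ],
  "grip_force": 15
}}

```text
time_s: 4.12
tool_pos: [0.6637, -0.1232, 0.0132]
ee_rot: [-3.142, -0.001, 0.0]
force: [0.3, -0.5, 0.7]
gripper_width: 0.0546
gripper_force: 0.0
```

```bash
cat > v.py <<'E'
from workcell import r
import cv2,sys,numpy as np
ims=[]
for a in sys.argv[2:]:
    n,x,y=a.split(","); x,y=int(x),int(y); c=r.capture(n)["color"]
    x=min(max(x-50,0),460); y=min(max(y-50,0),320)
    ims.append(cv2.resize(c[y:y+100,x:x+100],(390,390),interpolation=cv2.INTER_CUBIC)); print(n,"crop origin",x,y,"scale 3.9")
cv2.imwrite(f"pics/{sys.argv[1]}.png",np.hstack(ims))
E
python3 v.py g1 side,302,170 wrist,285,220
```

```text
side crop origin 252 120 scale 3.9
wrist crop origin 235 170 scale 3.9
```

View pics/g1.png

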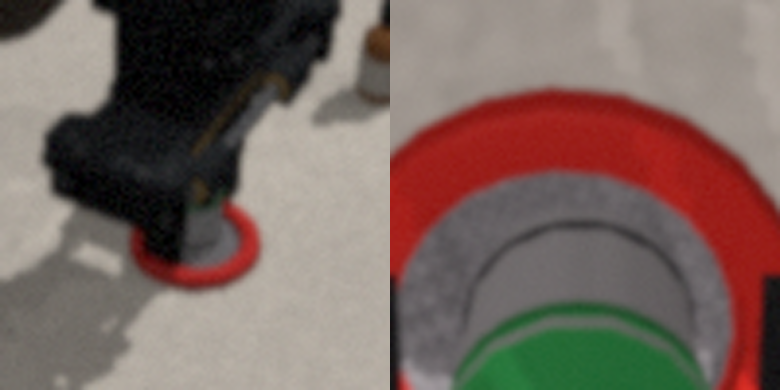

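The crop shows the green barrel midway between the fingers: barrel at columns 468–695, finger edges at about 398 and 765. Next I close and lift.

Call:
{"op": "drive_tool", "data": {
  "plan": [
    [[0,0,0,0,0.42],[0,0,0,0,0.4],[0,0,0,0,0.36],[0,0,0,0,0.2],[0,0,0,0,0.2],[0,0,-5,0,0.2]]
  ],
  "grip_force": 15
}}

```text
time_s: 4.97
tool_pos: [0.6628, -0.1231, 0.017]
ee_rot: [-3.141, 0.002, 0.0]
force: [-0.4, 0.7, -1.5]
gripper_width: 0.0311
gripper_force: 15.0
```

```bash
python3 v.py g2 side,302,170 wrist,285,220
```

```text
side crop origin 252 120 scale 3.9
wrist crop origin 235 170 scale 3.9
```

View pics/g2.png

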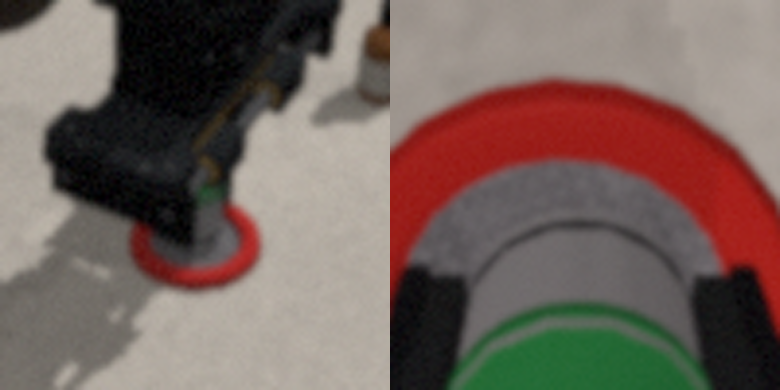

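The objective came up with the gripper, since the rim shifted relative to it. Next stop is the spare dish.

Call:
{"op": "drive_tool", "data": {
  "plan": [
    [[0,0,-20,0,0.2],[0,0,-35,0,0.2],[0,0,-35,0,0.2],[-11,-45,0,0,0.2],[-12,-46,0,0,0.2],[-12,-46,0,0,0.2],[-12,-46,0,0,0.2],[-12,-46,0,0,0.2],[0,0,0,0,0.2],[0,0,30,0,0.2],[0,0,25,0,0.2],[0,0,0,0,0.2]]
  ]
}}

```text
time_s: 6.58
tool_pos: [0.6028, 0.1044, 0.0505]
ee_rot: [3.14, 0.005, -0.001]
force: [0.2, 0.3, -0.8]
gripper_width: 0.0313
gripper_force: 15.0
```

```bash
python3 v.py g3 side,280,260 wrist,285,190
python3 - <<'E'
from w import *
s,c=shot("w3")
m=(c["color"].max(2)<60).astype(np.uint8); m[235:]=0
for a,ce,bb in blobs(m,300): 
    print(a,np.round(ce),bb,[(onplane(*ray(c,hullc(comp(m,ce,amin=300)),s),.008)*1e3).round(1)[:2]])
E
```

```text
side crop origin 230 210 scale 3.9
wrist crop origin 235 140 scale 3.9
tcp [605.  105.3  53.2] [ 3.141e+00 -1.000e-03  0.000e+00]
2273 [282. 202.] [232, 177, 102, 58] [array([607.5, 105.2])]
```

View pics/g3.png

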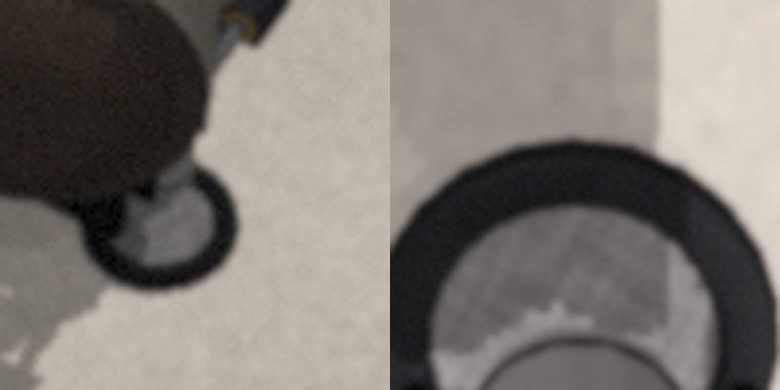

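The spare dish is centred in columns: rim 390–775 on the right crop, barrel at 480–680. I lower to about 6 mm above the felt and check the gap.

Call:
{"op": "drive_tool", "data": {
  "plan": [
    [[0,0,15,0,0.2],[0,0,12,0,0.2],[0,0,7,0,0.2],[0,0,0,0,0.2],[0,0,0,0,0.2]]
  ]
}}

```text
time_s: 7.35
tool_pos: [0.6046, 0.106, 0.0187]
ee_rot: [-3.142, -0.001, 0.001]
force: [0.5, 1.3, -0.9]
gripper_width: 0.0314
gripper_force: 15.0
```

```bash
python3 v.py g4 side,280,260 wrist,285,210; python3 -c "
from w import *
shot('w4')"
```

```text
side crop origin 230 210 scale 3.9
wrist crop origin 235 160 scale 3.9
tcp [604.6 106.   19. ] [-3.141e+00 -1.000e-03  1.000e-03]
```

View pics/g4.png

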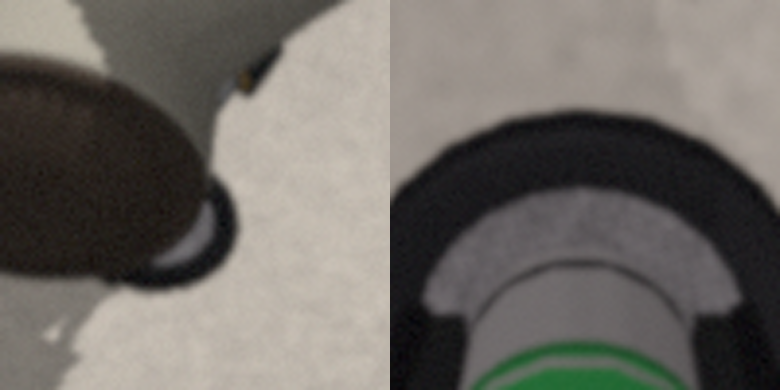

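Felt edge is at row 188 and the barrel's far edge at 262 (right crop), so the objective is centred in the spare dish. Next I set it down.

Call:
{"op": "drive_tool", "data": {
  "plan": [
    [[0,0,2.5,0,0.2],[0,0,2,0,0.2],[0,0,1,0,0.2],[0,0,0,0,0.2],[0,0,0,0,0.2]]
  ]
}}

```text
time_s: 8.12
tool_pos: [0.6044, 0.1059, 0.0131]
ee_rot: [-3.142, -0.0, 0.001]
force: [-0.7, 0.5, -0.7]
gripper_width: 0.0315
gripper_force: 15.0
```

Call:
{"op": "drive_tool", "data": {
  "plan": [
    [[0,0,0.5,0,0.2],[0,0,0,0,0.2],[0,0,0,0,0.2]]
  ]
}}

```text
time_s: 8.5
tool_pos: [0.6043, 0.1058, 0.0126]
ee_rot: [-3.142, -0.0, 0.001]
force: [-0.7, -0.3, -0.8]
gripper_width: 0.0314
gripper_force: 15.0
```

Call:
{"op": "drive_tool", "data": {
  "plan": [
    [[0,0,0.5,0,0.2],[0,0,0,0,0.2],[0,0,0,0,0.2]]
  ]
}}

```text
time_s: 8.88
tool_pos: [0.6044, 0.1059, 0.0125]
ee_rot: [3.142, -0.0, 0.001]
force: [-1.7, -0.5, 3.2]
gripper_width: 0.0313
gripper_force: 15.0
```

Contact reads +3 N, so I release, lift, and move to a hover over the red objective.

Call:
{"op": "drive_tool", "data": {
  "plan": [
    [[0,0,0,0,0.45],[0,0,0,0,0.6],[0,0,0,0,0.8],[0,0,0,0,1],[0,0,-20,0,1],[0,0,-40,0,1],[0,0,-40,0,1],[0,0,-37,0,1],[0,0,0,0,1],[0,0,0,0,1]]
  ]
}}

```text
time_s: 10.12
tool_pos: [0.6036, 0.1057, 0.1484]
ee_rot: [-3.142, 0.001, 0.0]
force: [-1.1, -0.2, -0.2]
gripper_width: 0.0869
gripper_force: 0.0
```

```bash
python3 w.py w5
```

```text
tcp [603.6 105.7 148.4] [-3.142e+00  1.000e-03  0.000e+00]
red 1494 [488. 142.] [463, 110, 53, 66] cen@47 [663.6 -85.3] hull@8 [ 660.7 -115.1]
yellow 3418 [399. 331.] [259, 306, 264, 41] cen@47 [463.3 -18.3] hull@8 [439.9 -25.5]
yellow 644 [445. 285.] [431, 260, 24, 51] cen@47 [517.9 -60.4] hull@8 [493.4 -81.1]
yellow 629 [122. 285.] [112, 260, 24, 50] cen@47 [517.8 271.2] hull@8 [493.2 291.9]
yellow 555 [198. 328.] [183, 316, 30, 29] cen@47 [470.6 193.1] hull@8 [436.8 207.1]
green 911 [283. 201.] [265, 183, 37, 38] cen@47 [606.9 105.1] hull@8 [594.7 105.2]
green 241 [224. 318.] [214, 305, 18, 28] cen@47 [485.4 164.4] hull@8 [456.5 176.4]
blue 265 [351. 317.] [345, 304, 20, 27] cen@47 [485.6  37. ] hull@8 [456.2  22.2]
```

Call:
{"op": "drive_tool", "data": {
  "plan": [
    [[-22,47,0,0,1],[-22,47,0,0,1],[-22,47,0,0,1],[-22,47,0,0,1],[-22,47,0,0,1],[-22,47,0,0,1],[-24,47,0,0,1],[0,0,0,0,1],[0,0,0,0,1]]
  ]
}}

```text
time_s: 11.3
tool_pos: [0.4481, -0.2233, 0.1482]
ee_rot: [-3.141, 0.002, -0.0]
force: [-0.4, 0.3, 0.1]
gripper_width: 0.0869
gripper_force: 0.0
```

```bash
python3 w.py w6
```

```text
tcp [ 448.1 -223.3  148.2] [-3.141e+00  2.000e-03 -0.000e+00]
red 918 [285. 200.] [266, 183, 38, 37] cen@47 [ 452.4 -225.2] hull@8 [ 440.  -225.3]
red 636 [176.   8.] [146, 0, 62, 18] cen@47 [ 618.2 -134.7] hull@8 [ 654.  -123.4]
yellow 3405 [399. 331.] [259, 306, 264, 41] cen@47 [ 307.8 -347.2] hull@8 [ 284.3 -353.8]
yellow 2133 [286. 188.] [249, 154, 75, 73] cen@47 [ 462.9 -226.2] hull@8 [ 451.2 -226.5]
yellow 636 [445. 285.] [431, 260, 24, 50] cen@47 [ 362.1 -389.4] hull@8 [ 337.7 -409.8]
yellow 624 [122. 285.] [112, 260, 24, 50] cen@47 [362.4 -57.8] hull@8 [337.9 -37.1]
blue 1552 [ 83. 184.] [53, 153, 58, 63] cen@47 [468.4 -33.5] hull@8 [459.6  -4.7]
```

View pics/w6.png

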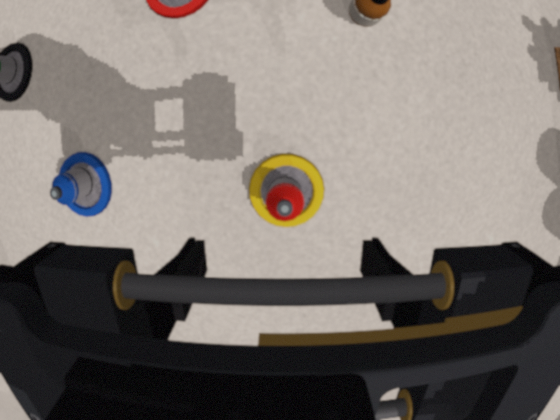

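The wrist view shows the red objective (285,205) in the yellow dish (286,190). I descend with the same profile and check before closing.

Call:
{"op": "drive_tool", "data": {
  "plan": [
    [[1.5,1.5,20,0,1],[0,0,35,0,1],[0,0,35,0,1],[0,0,25,0,1],[0,0,15,0,1],[0,0,5.5,0,1],[0,0,0,0,0.6],[0,0,0,0,0.5],[0,0,0,0,0.5]]
  ]
}}

```text
time_s: 12.48
tool_pos: [0.4505, -0.2248, 0.0142]
ee_rot: [3.141, -0.002, 0.001]
force: [0.4, 0.1, 0.1]
gripper_width: 0.0646
gripper_force: 0.0
```

```bash
cat > e.py <<'E'
# barrel edges vs finger edges in wrist picture: grey levels along row, as column positions
from w import *
import sys
s,c=shot(sys.argv[1]); k=sys.argv[2]
m=comp(mask(c["color"],k),(284,255),amin=200); m[235:]=0
x,y,w,h=cv2.boundingRect(cv2.findNonZero(m)); print(k,"cone cols",x,x+w,"mid",x+w/2,"rows",y,y+h)
g=c["color"].max(2); row=g[225]; d=np.where(row<50)[0]
print("fingers inner cols",d[d<284].max(),d[d>284].min(),"mid",(d[d<284].max()+d[d>284].min())/2)
E
python3 e.py w7 red; python3 v.py g5 top,386,282 wrist,285,210
```

```text
tcp [ 450.5 -224.8   14.2] [ 3.141e+00 -2.000e-03  1.000e-03]
red cone cols 0 0 mid 0.0 rows 0 0
top crop origin 336 232 scale 3.9
wrist crop origin 235 160 scale 3.9Traceback (most recent call last):
  File "e.py", line 8, in <module>
    print("fingers inner cols",d[d<284].max(),d[d>284].min(),"mid",(d[d<284].max()+d[d>284].min())/2)
                               ~~~~~~~~~~~~^^
    return umr_maximum(a, axis, None, out, keepdims, initial, where)
ValueError: zero-size array to reduction operation maximum which has no identity
```

View pics/g5.png

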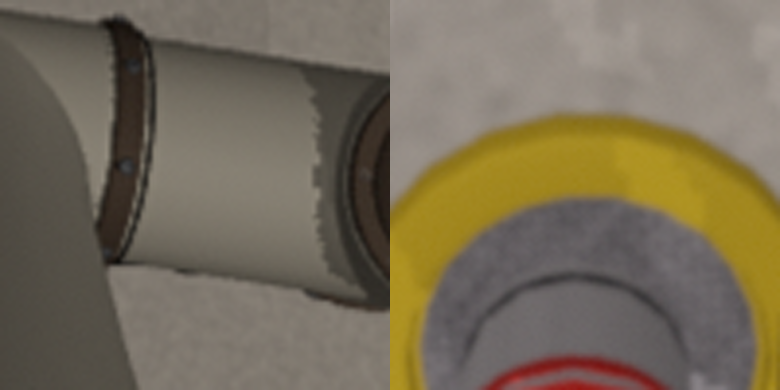

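The red barrel (columns 465–690 on the right crop) sits midway, same as for green. Close, lift, and carry to the red dish.

Call:
{"op": "drive_tool", "data": {
  "plan": [
    [[0,0,0,0,0.42],[0,0,0,0,0.4],[0,0,0,0,0.36],[0,0,0,0,0.2],[0,0,0,0,0.2],[0,0,0,0,0.2],[0,0,-5,0,0.2]]
  ]
}}

```text
time_s: 13.5
tool_pos: [0.4494, -0.2246, 0.0182]
ee_rot: [-3.141, 0.002, 0.0]
force: [0.3, -0.2, -1.3]
gripper_width: 0.0314
gripper_force: 15.0
```

Call:
{"op": "drive_tool", "data": {
  "plan": [
    [[0,0,-20,0,0.2],[0,0,-35,0,0.2],[0,0,-35,0,0.2],[42,-20,0,0,0.2],[42,-21,0,0,0.2],[43,-21,0,0,0.2],[42,-21,0,0,0.2],[42,-21,0,0,0.2],[0,0,0,0,0.2],[0,0,30,0,0.2],[0,0,25,0,0.2],[0,0,0,0,0.2]]
  ]
}}

```text
time_s: 15.0
tool_pos: [0.6581, -0.121, 0.051]
ee_rot: [-3.141, 0.007, -0.0]
force: [-0.2, -0.2, -1.5]
gripper_width: 0.0312
gripper_force: 15.0
```

```bash
cat > k.py <<'E'
# where the dish stands, seen by the wrist while hovering: rim's upper arc fitted as a circle on z=8 mm
from w import *
from scipy.optimize import least_squares
s,c=shot(sys.argv[1]); k=sys.argv[2]
m=mask(c["color"],k); m[235:]=0
m=comp(m,(284,190),amin=300)
P=[]
for u in range(245,325,2):
    r_=np.where(m[:,u])[0]
    if len(r_): P.append(onplane(*ray(c,(u,r_.min()),s),.008)[:2]*1e3)
P=np.array(P)
q=least_squares(lambda q:np.hypot(*(P-q).T)-38,P.mean(0)-[30,0]); print("dish",q.x.round(1),"rms",np.std(q.fun).round(2),"dish-tcp",(q.x-np.array(s["tool_pos"][:2])*1e3).round(1))
E
python3 k.py w8 red
```

```text
tcp [ 658.1 -121.    51. ] [-3.141  0.007 -0.   ]
dish [ 659.8 -121.1] rms 0.42 dish-tcp [ 1.7 -0.1]
```

Call:
{"op": "drive_tool", "data": {
  "plan": [
    [[0,0,15,0,0.2],[0,0,12,0,0.2],[0,0,7,0,0.2],[0,0,0,0,0.2],[0,0,0,0,0.2]]
  ]
}}

```text
time_s: 15.68
tool_pos: [0.6613, -0.1206, 0.0199]
ee_rot: [3.141, -0.001, 0.001]
force: [-0.8, -0.9, -1.6]
gripper_width: 0.0314
gripper_force: 15.0
```

```bash
python3 k.py w9 red;  python3 v.py g6 side,302,180 wrist,285,210
```

```text
tcp [ 661.3 -120.6   19.9] [ 3.141e+00 -1.000e-03  1.000e-03]
dish [ 660.3 -121.3] rms 0.28 dish-tcp [-1.  -0.6]
side crop origin 252 130 scale 3.9
wrist crop origin 235 160 scale 3.9
```

View pics/g6.png

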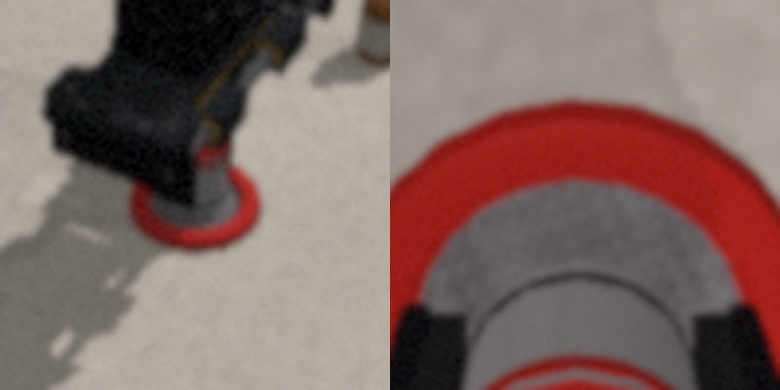

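In the right crop the barrel's far edge is at row 272, the felt edge at 182, and the columns are centred (465–693). It is within about 2 mm of centre, so I lower it.

Call:
{"op": "drive_tool", "data": {
  "plan": [
    [[0,0,2.5,0,0.2],[0,0,2,0,0.2],[0,0,1,0,0.2],[0,0,0.5,0,0.2],[0,0,0,0,0.2],[0,0,0,0,0.2]]
  ]
}}

```text
time_s: 16.58
tool_pos: [0.6609, -0.1206, 0.0136]
ee_rot: [-3.142, 0.0, 0.001]
force: [-0.4, 0.4, -1.8]
gripper_width: 0.0312
gripper_force: 15.0
```

Call:
{"op": "drive_tool", "data": {
  "plan": [
    [[0,0,0.5,0,0.2],[0,0,0,0,0.2],[0,0,0,0,0.2]]
  ]
}}

```text
time_s: 16.95
tool_pos: [0.6609, -0.1206, 0.0136]
ee_rot: [3.142, -0.0, 0.001]
force: [-2.5, 0.4, 2.8]
gripper_width: 0.0313
gripper_force: 15.0
```

Call:
{"op": "drive_tool", "data": {
  "plan": [
    [[0,0,0,0,0.45],[0,0,0,0,0.6],[0,0,0,0,0.8],[0,0,0,0,1],[0,0,-20,0,1],[0,0,-40,0,1],[0,0,-40,0,1],[0,0,-35,0,1],[0,0,0,0,1]]
  ]
}}

```text
time_s: 18.08
tool_pos: [0.6631, -0.1208, 0.1522]
ee_rot: [3.141, -0.008, 0.001]
force: [0.2, -0.9, -0.4]
gripper_width: 0.0868
gripper_force: 0.0
```

Call:
{"op": "drive_tool", "data": {
  "plan": [
    [[-25,-39.5,0,0,1],[-25,-39.5,0,0,1],[-25,-39.5,0,0,1],[-25,-39.5,0,0,1],[-25,-39.5,0,0,1],[-25,-39.5,0,0,1],[-25,-39.5,0,0,1],[-23.5,-39.5,0,0,1],[0,0,0,0,1],[0,0,0,0,1]]
  ]
}}

```text
time_s: 19.32
tool_pos: [0.4619, 0.195, 0.1475]
ee_rot: [3.141, 0.001, 0.001]
force: [-0.4, 0.5, -0.6]
gripper_width: 0.0872
gripper_force: 0.0
```

```bash
python3 w.py w10 | grep -v "^yellow [36]"
python3 - <<'E'
from workcell import r
from h import *
c=r.capture("top")
for k in ("red","green"): print("top",k,[b[:2] for b in blobs(mask(c["color"],k),60)])
E
```

```text
tcp [461.9 195.  147.5] [3.141e+00 1.000e-03 1.000e-03]
red 825 [541.  34.] [526, 7, 34, 58] cen@47 [641.6 -64.9] hull@8 [ 657.3 -114. ]
yellow 992 [280. 201.] [262, 183, 39, 39] cen@47 [465.5 196.6] hull@8 [453.3 197.1]
green 1748 [275. 185.] [240, 154, 74, 72] cen@47 [479.1 200.8] hull@8 [465.9 200.7]
green 859 [389.  41.] [372, 21, 38, 38] cen@47 [602.3 108. ] hull@8 [612.4  94. ]
blue 1657 [464. 196.] [434, 165, 61, 63] cen@47 [470.3  26.3] hull@8 [459.6   1.2]
blue 501 [  6. 245.] [0, 214, 18, 52] cen@47 [411.  526.8] hull@8 [240.3 384.7]
top red [(575, [332.1, 186.0])]
top green [(149, [230.8, 206.3]), (128, [175.7, 269.1])]
```

Call:
{"op": "drive_tool", "data": {
  "plan": [
    [[1,-1.5,20,0,1],[0,0,35,0,1],[0,0,35,0,1],[0,0,25,0,1],[0,0,15,0,1],[0,0,4.5,0,1],[0,0,0,0,0.6],[0,0,0,0,0.5],[0,0,0,0,0.45],[0,0,0,0,0.45]]
  ]
}}

```text
time_s: 20.68
tool_pos: [0.4634, 0.1969, 0.014]
ee_rot: [-3.141, -0.001, 0.001]
force: [0.0, -0.3, 0.6]
gripper_width: 0.0549
gripper_force: 0.0
```

Run:
```python
from w import *
s,c=shot("w11"); m=mask(c["color"],"yellow")
for b in blobs(m[:265],60)[:3]: print(b)
for nm in("g","w7"):
    pass
w7=cv2.imread("pics/w7.png"); print("w7 red ref",blobs(mask(w7,"red")[:265],60)[:3])
```

```text
tcp [463.4 196.9  14. ] [-3.141e+00 -1.000e-03  1.000e-03]
(563, [282.4, 258.5], [253, 250, 59, 15])
w7 red ref [(439, [282.3, 259.2], [255, 252, 56, 13])]
```

Call:
{"op": "drive_tool", "data": {
  "plan": [
    [[0,0,0,0,0.42],[0,0,0,0,0.4],[0,0,0,0,0.36],[0,0,0,0,0.2],[0,0,0,0,0.2],[0,0,0,0,0.2],[0,0,-5,0,0.2],[0,0,-20,0,0.2],[0,0,-40,0,0.2],[0,0,-50,0,0.2],[0,0,0,0,0.2]]
  ]
}}

```text
time_s: 22.1
tool_pos: [0.4654, 0.1982, 0.1327]
ee_rot: [-3.136, -0.007, 0.001]
force: [-0.9, -0.9, -1.8]
gripper_width: 0.0313
gripper_force: 15.0
```

Call:
{"op": "drive_tool", "data": {
  "plan": [
    [[16,47,0,0,0.2],[16,47,0,0,0.2],[16,47,0,0,0.2],[16,47,0,0,0.2],[0,47,0,0,0.2],[-19,47,0,0,0.2],[-19,47,0,0,0.2],[-19,47,0,0,0.2],[-20,47,0,0,0.2],[0,0,0,0,0.2],[0,0,30,0,0.2]]
  ]
}}

```text
time_s: 23.48
tool_pos: [0.4515, -0.2269, 0.0993]
ee_rot: [3.141, -0.004, -0.0]
force: [0.2, 0.4, -2.5]
gripper_width: 0.0313
gripper_force: 15.0
```

Call:
{"op": "drive_tool", "data": {
  "plan": [
    [[0,0,30,0,0.2],[0,0,20,0,0.2],[0,0,0,0,0.2],[0,0,0,0,0.2]]
  ]
}}

```text
time_s: 23.98
tool_pos: [0.451, -0.226, 0.0489]
ee_rot: [3.141, -0.0, 0.001]
force: [0.1, 0.2, -1.4]
gripper_width: 0.031
gripper_force: 15.0
```

```bash
python3 k.py w12 yellow
```

```text
tcp [ 451.  -226.    48.9] [ 3.141e+00 -0.000e+00  1.000e-03]
dish [ 448.5 -226.6] rms 0.39 dish-tcp [-2.5 -0.6]
```

Call:
{"op": "drive_tool", "data": {
  "plan": [
    [[0,0,15,0,0.2],[0,0,11,0,0.2],[0,0,4,0,0.2],[0,0,2.5,0,0.2],[0,0,1.5,0,0.2],[0,0,0.5,0,0.2],[0,0,0,0,0.2],[0,0,0,0,0.2]]
  ]
}}

```text
time_s: 25.02
tool_pos: [0.4506, -0.2263, 0.0142]
ee_rot: [3.142, -0.0, 0.001]
force: [-0.3, -0.1, -0.9]
gripper_width: 0.031
gripper_force: 15.0
```

```bash
python3 k.py w13 yellow
python3 - <<'E'
from h import *
# vertical grey/sat profile in the middle column: rim -> felt -> barrel edge
for n in("w9","w13"):
    g=cv2.cvtColor(cv2.imread(f"pics/{n}.png"),cv2.COLOR_BGR2HSV); col=np.median(g[:,278:288],1)
    print(n,[(y,int(col[y,1]),int(col[y,2])) for y in range(196,250,2)])
E
```

```text
tcp [ 450.6 -226.3   14.2] [ 3.142e+00 -0.000e+00  1.000e-03]
dish [ 448.9 -226.8] rms 0.26 dish-tcp [-1.7 -0.5]
w9 [(196, 212, 157), (198, 213, 156), (200, 214, 155), (202, 215, 154), (204, 207, 151), (206, 118, 129), (208, 21, 102), (210, 13, 97), (212, 13, 96), (214, 13, 96), (216, 13, 95), (218, 11, 94), (220, 11, 93), (222, 13, 92), (224, 11, 92), (226, 11, 98), (228, 11, 102), (230, 11, 70), (232, 11, 90), (234, 12, 109), (236, 12, 109), (238, 12, 109), (240, 10, 109), (242, 12, 110), (244, 11, 108), (246, 11, 109), (248, 13, 110)]
w13 [(196, 201, 164), (198, 203, 166), (200, 205, 164), (202, 205, 163), (204, 208, 162), (206, 207, 161), (208, 206, 160), (210, 153, 140), (212, 33, 99), (214, 12, 94), (216, 11, 95), (218, 11, 100), (220, 13, 97), (222, 12, 101), (224, 12, 99), (226, 11, 104), (228, 12, 83), (230, 12, 82), (232, 10, 106), (234, 10, 108), (236, 12, 109), (238, 12, 109), (240, 11, 110), (242, 11, 109), (244, 12, 109), (246, 12, 109), (248, 34, 112)]
```

Call:
{"op": "drive_tool", "data": {
  "plan": [
    [[0,0,0.5,0,0.2],[0,0,0,0,0.2],[0,0,0,0,0.2]]
  ]
}}

```text
time_s: 25.45
tool_pos: [0.4505, -0.2263, 0.0136]
ee_rot: [3.142, -0.0, 0.001]
force: [-0.4, -1.2, -1.6]
gripper_width: 0.0313
gripper_force: 15.0
```

Call:
{"op": "drive_tool", "data": {
  "plan": [
    [[0,0,0.5,0,0.2],[0,0,0,0,0.2],[0,0,0,0,0.2]]
  ]
}}

```text
time_s: 25.82
tool_pos: [0.4506, -0.2262, 0.0135]
ee_rot: [3.141, -0.0, 0.001]
force: [-1.4, 2.2, 5.7]
gripper_width: 0.0316
gripper_force: 15.0
```

Call:
{"op": "drive_tool", "data": {
  "plan": [
    [[0,0,0,0,0.45],[0,0,0,0,0.6],[0,0,0,0,0.8],[0,0,0,0,1],[0,0,-20,0,1],[0,0,-40,0,1],[0,0,-40,0,1],[0,0,-35,0,1],[0,0,0,0,1]]
  ]
}}

```text
time_s: 26.95
tool_pos: [0.4524, -0.2267, 0.151]
ee_rot: [3.14, -0.007, 0.001]
force: [-0.2, 0.2, -0.4]
gripper_width: 0.0866
gripper_force: 0.0
```

Call:
{"op": "drive_tool", "data": {
  "plan": [
    [[19,-41.5,0,0,1],[19,-41.5,0,0,1],[19,-41.5,0,0,1],[19,-41.5,0,0,1],[19,-41.5,0,0,1],[19,-41.5,0,0,1],[20,-41.5,0,0,1],[20,-41.5,0,0,1],[0,0,0,0,1],[0,0,0,0,1]]
  ]
}}

```text
time_s: 28.2
tool_pos: [0.6033, 0.1055, 0.1466]
ee_rot: [3.141, 0.003, 0.001]
force: [0.2, -1.2, 0.3]
gripper_width: 0.087
gripper_force: 0.0
```

```bash
python3 w.py w14 | grep -E "tcp|green|blue"
```

```text
tcp [603.3 105.5 146.6] [3.141e+00 3.000e-03 1.000e-03]
green 920 [283. 201.] [265, 183, 37, 38] cen@47 [607.1 105. ] hull@8 [594.8 105.2]
green 470 [211. 323.] [178, 304, 53, 30] cen@47 [479.2 178. ] hull@8 [458.6 194.8]
blue 259 [351. 317.] [345, 304, 18, 27] cen@47 [486.6  37.5] hull@8 [457.   23.2]
```

Call:
{"op": "drive_tool", "data": {
  "plan": [
    [[0,0,20,0,1],[0,0,35,0,1],[0,0,35,0,1],[0,0,25,0,1],[0,0,15,0,1],[0,0,4,0,1],[0,0,0,0,0.6],[0,0,0,0,0.5],[0,0,0,0,0.45],[0,0,0,0,0.45]]
  ]
}}

```text
time_s: 29.5
tool_pos: [0.6045, 0.106, 0.0145]
ee_rot: [-3.141, -0.001, 0.001]
force: [0.2, 0.5, -0.3]
gripper_width: 0.0549
gripper_force: 0.0
```

Run:
```python
from w import *
s,c=shot("w15"); print(blobs(mask(c["color"],"green")[:265],60)[:3])
```

```text
tcp [604.5 106.   14.5] [-3.141e+00 -1.000e-03  1.000e-03]
[(476, [283.3, 259.5], [257, 253, 54, 12]), (95, [287.9, 250.8], [262, 247, 51, 16])]
```

Call:
{"op": "drive_tool", "data": {
  "plan": [
    [[0,0,0,0,0.42],[0,0,0,0,0.4],[0,0,0,0,0.36],[0,0,0,0,0.2],[0,0,0,0,0.2],[0,0,0,0,0.2],[0,0,-5,0,0.2],[0,0,-20,0,0.2],[0,0,-35,0,0.2],[0,0,-35,0,0.2],[0,0,0,0,0.2]]
  ]
}}

```text
time_s: 30.92
tool_pos: [0.6064, 0.1066, 0.1127]
ee_rot: [-3.139, -0.007, 0.001]
force: [0.2, 0.7, -0.7]
gripper_width: 0.031
gripper_force: 15.0
```

Call:
{"op": "drive_tool", "data": {
  "plan": [
    [[-35,-23.5,0,0,0.2],[-35,-23.5,0,0,0.2],[-35,-24,0,0,0.2],[-34.5,-23.5,0,0,0.2],[0,0,0,0,0.2],[0,0,30,0,0.2],[0,0,25,0,0.2],[0,0,5,0,0.2],[0,0,0,0,0.2],[0,0,0,0,0.2]]
  ]
}}

```text
time_s: 32.17
tool_pos: [0.4655, 0.2006, 0.0499]
ee_rot: [-3.14, -0.002, 0.0]
force: [-0.7, 0.2, -0.6]
gripper_width: 0.0312
gripper_force: 15.0
```

```bash
python3 k.py w16 green
```

```text
tcp [465.5 200.6  49.9] [-3.14e+00 -2.00e-03  0.00e+00]
dish [462.5 201. ] rms 0.42 dish-tcp [-3.1  0.4]
```

Call:
{"op": "drive_tool", "data": {
  "plan": [
    [[0,0,15,0,0.2],[0,0,11,0,0.2],[0,0,4,0,0.2],[0,0,2.5,0,0.2],[0,0,1.5,0,0.2],[0,0,0.5,0,0.2],[0,0,0,0,0.2],[0,0,0,0,0.2]]
  ]
}}

```text
time_s: 33.22
tool_pos: [0.4648, 0.2003, 0.0147]
ee_rot: [-3.141, -0.0, 0.001]
force: [-0.8, 0.2, -1.0]
gripper_width: 0.0315
gripper_force: 15.0
```

```bash
python3 k.py w17 green
python3 - <<'E'
from h import *
g=cv2.cvtColor(cv2.imread("pics/w17.png"),cv2.COLOR_BGR2HSV); col=np.median(g[:,278:288],1)
print([(y,int(col[y,1]),int(col[y,2])) for y in range(204,242,2)])
E
```

```text
tcp [464.8 200.3  14.7] [-3.141e+00 -0.000e+00  1.000e-03]
dish [463.  200.9] rms 0.29 dish-tcp [-1.8  0.6]
[(204, 167, 110), (206, 168, 109), (208, 144, 106), (210, 35, 100), (212, 10, 105), (214, 12, 101), (216, 11, 102), (218, 12, 96), (220, 11, 95), (222, 13, 98), (224, 13, 99), (226, 13, 67), (228, 13, 102), (230, 12, 107), (232, 12, 108), (234, 11, 108), (236, 11, 108), (238, 12, 108), (240, 9, 108)]
```

The gap is 17 px (209→226), so it is centred. I lower the rest in fine steps.

Call:
{"op": "drive_tool", "data": {
  "plan": [
    [[0,0,0.5,0,0.2],[0,0,0,0,0.2],[0,0,0,0,0.2]]
  ]
}}

```text
time_s: 33.65
tool_pos: [0.4647, 0.2003, 0.014]
ee_rot: [3.142, 0.0, 0.001]
force: [-0.4, 0.5, -1.0]
gripper_width: 0.0316
gripper_force: 15.0
```

Call:
{"op": "drive_tool", "data": {
  "plan": [
    [[0,0,0.5,0,0.2],[0,0,0,0,0.2],[0,0,0,0,0.2]]
  ]
}}

```text
time_s: 34.02
tool_pos: [0.4648, 0.2003, 0.0139]
ee_rot: [-3.142, -0.0, 0.001]
force: [-1.8, -1.4, 5.2]
gripper_width: 0.0314
gripper_force: 15.0
```

Call:
{"op": "drive_tool", "data": {
  "plan": [
    [[0,0,0,0,0.45],[0,0,0,0,0.6],[0,0,0,0,0.8],[0,0,0,0,1],[0,0,-20,0,1],[0,0,-40,0,1],[0,0,-50,0,1],[0,0,-50,0,1],[0,0,-40,0,1],[0,0,0,0,1]]
  ]
}}

```text
time_s: 35.28
tool_pos: [0.4664, 0.2014, 0.2172]
ee_rot: [-3.137, -0.007, 0.001]
force: [0.7, -0.4, -0.9]
gripper_width: 0.0867
gripper_force: 0.0
```

Call:
{"op": "drive_tool", "data": {
  "plan": [
    [[-25,-40,0,0,1],[-25,-40,0,0,1],[-25,-40,0,0,1],[-25,-40,0,0,1],[-25,-40,0,0,1],[-25,-40,0,0,1],[-25,-40,0,0,1],[-25,-40,0,0,1],[-25,-40,0,0,1],[0,0,0,0,1],[0,0,0,0,1]]
  ]
}}

```text
time_s: 36.65
tool_pos: [0.2393, 0.5593, 0.212]
ee_rot: [3.139, 0.001, 0.001]
force: [-0.2, -0.2, 0.7]
gripper_width: 0.087
gripper_force: 0.0
```

Run:
```python
from workcell import r
import cv2,numpy as np
a=r.capture("top")["color"][80:330,110:450]; b=r.capture("side")["color"][120:400,130:460]
cv2.imwrite("pics/fin.png",np.hstack([cv2.resize(a,(400,294)),cv2.resize(b,(400,294))]))
a0=cv2.imread("pics/top0.png")[80:330,110:450]
d=cv2.absdiff(a,a0).max(2)>40
for n,(x,y) in {"bottle":(305,120),"petri":(180,45),"box":(40,117),"blue":(169,193)}.items(): print(n,d[max(y-22,0):y+22,max(x-22,0):x+22].sum())
```

```text
bottle 0
petri 0
box 0
blue 0
```

View pics/fin.png

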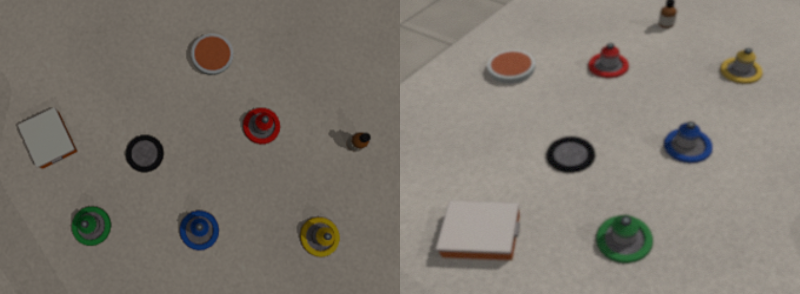

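The final pictures show red (263,124), yellow (320,237), green (90,226) and blue (199,229) standing upright in their own dishes. The spare dish (145,153) is empty and the bystanders have not moved.

```bash
python3 -c "
from workcell import r
print(r.hand_in())"
```

```text
the job is handed in; nothing more can be done
None
```

Job handed in at about 37 s: all four objectives stand upright in the dishes of their own colour (blue was already home), the black dish is empty, and the bottle, slide box and culture dish were not moved.

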